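# Unscrew the gearbox filler cap

### The job

Unscrew the yellow filler cap of the green gearbox: a quarter turn anticlockwise, seen from above, frees it. Then lift it straight off and stand it right way up, wholly on the round cork mat. Leave the black cap screwed on as it is.

Things in the scene. Friction and masses are not known exactly. Their poses are not given: they have to be found in the camera images.
- yellow_cap_knob (a point): Yellow filler cap, loose, 80 g, on either neck. Fluted round knob (36 mm across, 36 tall) on a collar (56 across, 24 tall). Point on the axis, 14 mm below the knob's top, 22 above the collar's upper face, 46 above the lower rim it stands on. z up; x along the white line on top. Turns easily; 80 to 90 degrees anticlockwise frees it (stop soon after). Until then only 2 mm of lift; then 25 mm clears the neck.
- black_cap_knob (a point): Black cap of the same shape and size as the yellow one, on the gearbox's other neck, 104 mm from it; same reference point and axes. To be left alone.
- gearbox: Small green gearbox, fixed, on a plate 110 x 210 mm; body top 60 mm above the bench; two necks on top at y = +52 and -52 mm of its frame. Origin at the centre of its underside; z up, y along its length (steel shaft at the +y end). Each cap's x axis starts within 8 degrees of the gearbox's x; the inner lugs let go 45 to 55 degrees from it and meet a stop at about 105 degrees.
- mat_top (a point): Centre of the upper face of a flat round cork mat, 130 mm across and 5 mm thick, fixed on the bench, z up.
There are look-alikes about, which are no part of the job. Leave any orange or purple look-alike of the part that bears black_cap_knob alone.

How it is judged:
By the outcome, as a careful person would: the job done as asked, in the order asked, and still so for the second after the job is handed in, with the robot touching nothing.
It also fails if it takes over 42 s, if anything falls off the work surface, if the arm or the gripper's body presses on something with over 40 N, if the wrist force passes 120 N, or if a joint passes its speed limit or range.

### The arm

A 6-joint arm with a two-finger parallel gripper is mounted at the origin on a cart in front of the work surface, level with it; the furniture and walls round the work are solid. World frame = base frame: x ahead of the robot, y to its left, z up, the work surface at z = 0. Lengths are in m, angles in rad, forces in N, time in s.
With the tool pointing down it reaches from about 0.275 to 0.85 m from the base axis. Payload 5.2 kg.
Tool frame: the origin (TCP) lies on the centre line of the jaws, within the pads' length; the fingertips stand r.tips_ahead ahead of it and the grasp point (between the pads) lies 2 mm behind it (r.tips_ahead is the distance from the TCP to the fingertips, in m); z points along the fingers, y is the line along which they close (so a half turn about z gives the same grasp; the last joint's range is limited). The gripper opens to 85 mm and grips with 20 to 120 N. Pads are 22 mm wide; open, the fingers measure 114 mm over their backs; the gripper's body (76 mm by 85 mm) begins 54 mm behind the grasp point. The pads swing forward as they close: fully open they stand 13 mm farther back than shut.
Start: joints at [0.968, 0.259, 1.535, -0, 1.348, -0.203], TCP at [0.214, 0.507, 0.217] pointing down, gripper open.
Joint ranges: [-3.14, 3.14], [-0.91, 2.08], [0.19, 2.58], [-1.22, 4.36], [0.22, 2.71], [-3.12, 3.12]. Speed limits (rad/s): [2.57, 2.57, 3.14, 3.14, 3.14, 3.14].

### API

Orientations are given as a rotation vector (axis times angle).
In Python, from station import r gives the robot as it stands.
- The arm moves only by the shell command python3 -m inch 'ROWS' [OPENING] [FORCE]. ROWS is a JSON object of lists of equal length, an entry for each row: "delta_pos": the shift along the tool's x, y, z as a fraction of full scale, a list of three; "roll": the turn about the tool's z as a fraction of full scale. A call has 1 to 20 rows; each row is the pose to reach, as a shift and turn from the pose commanded when the call began, along the tool's axes at that moment, turning the shorter way round; what a row does not reach only later rows make up. Full scale, the value 1, is 0.08 m for a shift and pi rad for a turn. A row lasts 1/10 s, in which the tool goes at most 50 mm and 8.59 degrees, less where a joint would pass 70% of its speed; a pose out of reach is approached as far as the arm can. A call with a number of a shift or a turn outside -1 to 1 is refused whole. A call with a gripper value outside its range is refused whole. OPENING is the opening, from 0 (shut) to 1 (fully open), set as the call begins (- or left out, the last holds). The fingers move at their own pace and stop on an object; FORCE is the grip in N (left out, the last holds). Time passes only in rows, so rows that repeat a pose let the fingers close. It gives the time, the measured TCP pose, the force, the opening and the grip force at its end, in the units of the state.
- r.get_state(): the state, without advancing time (a new reading comes with each control period).
- r.camera(name): name is "scene" or "top" or "wrist"; returns the picture (400x640x3 uint8, red, green, blue); there is no depth.
- r.camera_params(name): a dict with "mtx" (3x3 intrinsics, pixels), "k1" (the pictures are not rectified: a ray, as slopes to the right and down, at radius r is drawn at 1 + k1 r^2 times it, then the intrinsics apply), "R" (3x3) and "t" (3): a world point X has camera coordinates R X + t; the wrist camera has in their place "tool_from_camera" (4x4, takes a point from camera to tool coordinates, whose origin is the TCP and whose axes are the flange's). Camera axes: x right, y down, z forward; pixel columns grow to the right and rows downward; lengths in m; the calibration is good to about 2 mm. A picture is of the moment at which its call begins: read the wrist's pose just before it. camera_params takes no time and is no camera call.
- r.sign_off(): hands the job in; it is judged then, once.
Trained networks look in the newest picture that a camera, given by its name, has taken for a name from the list of things; names that differ only in an ending like _2 or _b are one class to them, and where a whole thing is asked for, a point or a joint stands for the part that bears it (a point fixed in the world has none). Each returns a list of dicts, best first, with "conf" (0 to 1); they miss things now and then, are a little off and sometimes report something else, mostly with a low value. They report only what shows in the picture. A call takes as long as a camera call. They do not tell look-alikes from the thing itself.
- r.look_for(camera, name): "rect" ([left, top, width, height] in pixels, round what is visible of it).
- r.regions_of(camera, name): "pixels" (400x640 bool, what is visible of it) and "rect" ([left, top, width, height] in pixels, round what is visible of it).
- r.tip_of(camera, name): "point" ([column, row] in pixels: a listed point, or the origin of a listed thing).
The state is a dict: "time": time; "joint_pos": joint angles; "joint_vel": joint speeds; "joint_torque": joint torques, N m; "position": TCP position; "eef_rot": TCP orientation; "wrist_force": force on the tool from outside, world axes, zero at the start; "moment": the same for the moment, N m; "gripper_width": finger opening in m; "finger_force": force on a finger pad.
Only numpy, scipy, OpenCV 4.12 (cv2) and the standard library are available. Lean on these libraries where they do the work, as an engineer would, in place of code of your own. Each camera call takes 0.05 s, during which the arm holds its last target. There are 200 camera calls.

## Working session

There is one attempt and no reset: what is moved stays moved. The work goes in short steps, Python scripts to look and compute and a shell command to move; the robot and the scene stay as the last step left them, time stands still between calls to the robot, and variables do not carry over. Pictures are saved under pics/ and viewed, at most 12 in all, crops included, and the job is handed in when it is done.

```bash
mkdir -p pics; cat > h.py <<'E'
import numpy as np, cv2
from scipy.spatial.transform import Rotation as Ro
from station import r
def ray(cam,uv,st=None):
    p=r.camera_params(cam); K=np.array(p["mtx"])
    d=np.linalg.solve(K,[uv[0],uv[1],1])[:2]; s=d.copy()
    for _ in range(20): s=d/(1+p["k1"]*(s@s))
    v=np.array([*s,1])
    if cam=="wrist":
        T=np.array(p["tool_from_camera"]); R=Ro.from_rotvec(st["eef_rot"]).as_matrix()
        return R@T[:3,3]+st["position"], R@T[:3,:3]@v
    R=np.array(p["R"]); return -R.T@np.array(p["t"]), R.T@v
def at(cam,uv,z,st=None):
    o,d=ray(cam,uv,st); return o+d*(z-o[2])/d[2]
def save(cam,n):
    im=r.camera(cam); cv2.imwrite(f"pics/{n}.png",im[:,:,::-1]); return im
E
python3 - <<'E'
from h import *
print(r.tips_ahead)
a=save("scene","s0");b=save("top","t0")
cv2.imwrite("pics/both.png",np.vstack([a,b])[:,:,::-1][::1])
big=cv2.resize(np.vstack([a,b]),(480,600)); cv2.imwrite("pics/both.png",big[:,:,::-1])
for c in("scene","top"):
  for n in("yellow_cap_knob","black_cap_knob","gearbox","mat_top"):
    for d in r.tip_of(c,n)[:5]: print(c,n,np.round(d["point"],1),round(d["conf"],2))
E
```

```text
0.017
scene yellow_cap_knob [272.1 166.8] 0.61
scene black_cap_knob [249.1 161.1] 0.9
scene black_cap_knob [216.2 197.4] 0.71
scene black_cap_knob [264.3 226.7] 0.67
scene black_cap_knob [308.1 177.7] 0.55
scene gearbox [293.1 205. ] 0.65
scene gearbox [383.5 251.1] 0.36
scene mat_top [385.3 247.7] 0.88
top yellow_cap_knob [264.  189.8] 0.53
top black_cap_knob [232.9 238.1] 0.85
top black_cap_knob [296.5 241.4] 0.6
top black_cap_knob [223.  177.2] 0.6
top gearbox [291.5 187. ] 0.84
top mat_top [396.1 185.6] 0.66
```

View pics/t0.png

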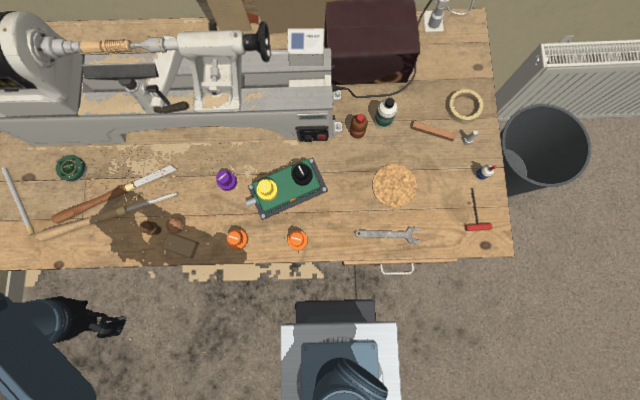

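View pics/s0.png

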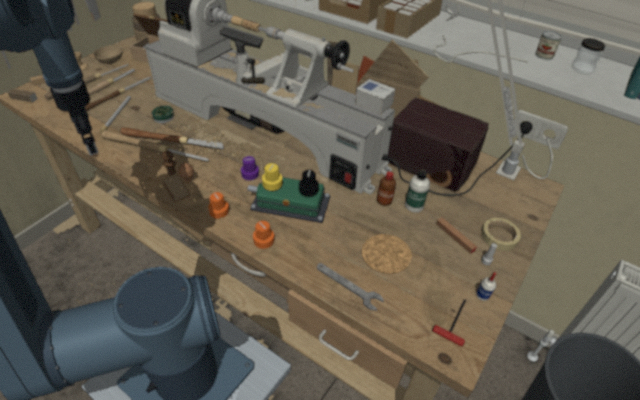

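The top picture shows the gearbox with the yellow cap at about (266,188), the black cap at (302,174) and the shaft stub at (249,202), so yellow is on the +y neck. The look-alikes are purple at (226,178) and orange at (237,238) and (297,240). The mat is at (395,185). Only the cap at (266,188) is yellow and on the gearbox, so it's the one meant. I'll confirm it in a crop.

```bash
python3 - <<'E'
from h import *
def tri(u,v):
    o1,d1=ray("top",u);o2,d2=ray("scene",v)
    d1/=np.linalg.norm(d1);d2/=np.linalg.norm(d2)
    A=np.c_[d1,-d2];s=np.linalg.lstsq(A,o2-o1,rcond=None)[0]
    a,b=o1+s[0]*d1,o2+s[1]*d2; return (a+b)/2,np.linalg.norm(a-b)
print("tri y",tri((264,189.8),(272.1,166.8)))
a=r.camera("top");b=r.camera("scene")
for c in("top","scene"):
  for n in("yellow_cap_knob","mat_top","gearbox"):
    for d in r.tip_of(c,n)[:1]:
      print(c,n,np.round(d["point"],1),[np.round(at(c,d["point"],z),3) for z in ((.106,.11) if n[0]=="y" else (.005,0))])
  for d in r.regions_of(c,"yellow_cap_knob")[:2]: print(c,d["rect"],d["conf"],np.argwhere(d["pixels"]).mean(0)[::-1])
print("black tip", [ (np.round(d["point"],1),np.round(at("top",d["point"],.106),3)) for d in (r.tip_of("top","black_cap_knob"))])
for n,i,(x,y) in(("a",a,(275,190)),("b",b,(285,190))): globals()[n]=cv2.resize(i[y-45:y+45,x-60:x+60],(780,585) if 0 else (400,300),interpolation=2)
cv2.imwrite("pics/crop.png",np.hstack([a,b])[:,:,::-1])
E
```

```text
tri y (array([0.50186179, 0.17827277, 0.1362533 ]), np.float64(0.009138207490974545))
top yellow_cap_knob [264.8 190.1] [array([0.505, 0.185, 0.106]), array([0.504, 0.184, 0.11 ])]
top mat_top [394.1 187. ] [array([ 0.526, -0.176,  0.005]), array([ 0.528, -0.177,  0.   ])]
top gearbox [288.8 186.8] [array([0.536, 0.131, 0.005]), array([0.537, 0.132, 0.   ])]
top [256.5, 181.1, 21.1, 20.4] 0.68 [266.86015831 189.59894459]
scene yellow_cap_knob [269.9 170.2] [array([0.517, 0.195, 0.106]), array([0.514, 0.192, 0.11 ])]
scene mat_top [385.8 248.6] [array([ 0.543, -0.168,  0.005]), array([ 0.547, -0.167,  0.   ])]
scene gearbox [291.8 201. ] [array([0.538, 0.137, 0.005]), array([0.542, 0.14 , 0.   ])]
scene [262.2, 161.6, 20.1, 27.1] 0.57 [271.37410072 177.27817746]
black tip [(array([233.7, 236.6]), array([0.384, 0.265, 0.106])), (array([301.1, 169.7]), array([0.558, 0.088, 0.106])), (array([221.3, 177.8]), array([0.542, 0.301, 0.106])), (array([296.7, 241.1]), array([0.367, 0.102, 0.106]))]
```

View pics/crop.png

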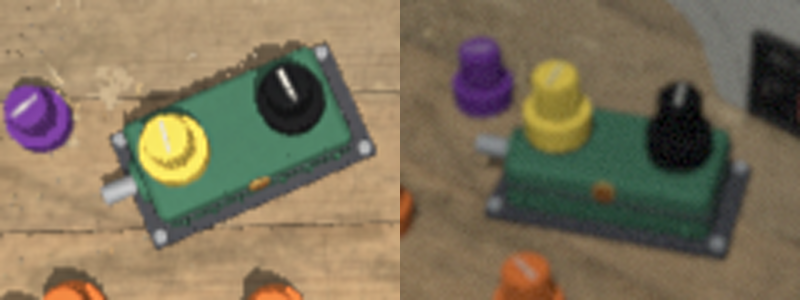

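The crop confirms it: the yellow cap is on the gearbox's shaft-end neck, with its white line roughly along the gearbox's x. Next I'll get the tool axes and plan the approach.

```bash
cat >> h.py <<'E'
def go(p):
    s=r.get_state();R=Ro.from_rotvec(s["eef_rot"]).as_matrix()
    print("delta tool /0.08:",np.round(R.T@(np.array(p)-s["position"])/.08,3))
E
python3 - <<'E'
from h import *
s=r.get_state();print(s["time"],np.round(Ro.from_rotvec(s["eef_rot"]).as_matrix(),3),s["wrist_force"])
p=r.camera_params("wrist");print(np.round(p["tool_from_camera"],3),np.round(p["mtx"]))
go((.49,.185,.25))
E
```

```text
1.05 [[-0.921  0.389 -0.   ]
 [ 0.389  0.921 -0.   ]
 [-0.    -0.    -1.   ]] [-0.11465364 -0.63482814 -0.82715351]
[[ 0.001 -0.951 -0.31   0.079]
 [ 1.     0.001 -0.    -0.   ]
 [ 0.001 -0.31   0.951 -0.156]
 [ 0.     0.     0.     1.   ]] [[326.   0. 315.]
 [  0. 326. 199.]
 [  0.   0.   1.]]
delta tool /0.08: [-4.742 -2.361 -0.41 ]
```

```bash
for i in 1; do python3 -m inch '{"delta_pos":[[-0.95,-0.47,-0.1],[-0.95,-0.47,-0.1],[-0.95,-0.47,-0.1]],"roll":[0,0,0]}' 1
python3 -m inch '{"delta_pos":[[-0.95,-0.47,-0.1],[-0.95,-0.47,-0.1]],"roll":[0,0]}'
python3 -m inch '{"delta_pos":[[-0.95,-0.47,-0.1],[-0.95,-0.47,-0.1]],"roll":[0,0]}'
python3 -m inch '{"delta_pos":[[-0.95,-0.47,-0.1],[-0.95,-0.47,-0.1]],"roll":[0,0]}'
python3 -m inch '{"delta_pos":[[-0.95,-0.47,0],[-0.95,-0.47,0],[-0.95,-0.47,0],[-0.95,-0.47,0]],"roll":[0,0,0,0]}'; done
python3 - <<'E'
from h import *
s=r.get_state();print(s["time"],np.round(s["position"],4),np.round(s["joint_pos"],3))
im=save("wrist","w0")
for n in("yellow_cap_knob","gearbox","black_cap_knob"):
  for d in r.tip_of("wrist",n)[:3]: print(n,np.round(d["point"],1),round(d["conf"],2),np.round(at("wrist",d["point"],0 if n[0]=="g" else .108,s),4))
for d in r.regions_of("wrist","yellow_cap_knob")[:1]: print(d["rect"])
E
```

```text
time: 1.35
position: [0.2719, 0.4402, 0.2257]
eef_rot: [0.629, 3.076, -0.001]
wrist_force: [-0.7, 0.8, -1.2]
gripper_width: 0.0852
finger_force: 0.0
time: 1.55
position: [0.3252, 0.3777, 0.2334]
eef_rot: [0.621, 3.079, 0.0]
wrist_force: [-0.4, 0.7, -0.5]
gripper_width: 0.0855
finger_force: 0.0
time: 1.75
position: [0.3814, 0.3128, 0.2416]
eef_rot: [0.624, 3.078, 0.0]
wrist_force: [0.9, 1.0, 0.9]
gripper_width: 0.0851
finger_force: 0.0
time: 1.95
position: [0.437, 0.2484, 0.2496]
eef_rot: [0.625, 3.078, 0.0]
wrist_force: [0.2, 0.7, 0.1]
gripper_width: 0.0854
finger_force: 0.0
time: 2.35
position: [0.491, 0.1856, 0.2489]
eef_rot: [-0.627, -3.077, -0.001]
wrist_force: [0.2, 0.2, 1.1]
gripper_width: 0.0855
finger_force: 0.0
2.35 [0.491  0.1856 0.2489] [ 1.480e-01  1.940e-01  1.541e+00  1.000e-03  1.408e+00 -1.021e+00]
yellow_cap_knob [322.9 202.2] 0.65 [0.5129 0.1841 0.108 ]
gearbox [292.7 203.8] 0.81 [0.5338 0.1351 0.    ]
black_cap_knob [205.4  98.2] 0.88 [0.3838 0.1261 0.108 ]
black_cap_knob [248.6 271.5] 0.85 [0.5529 0.0842 0.108 ]
black_cap_knob [439.8 177.6] 0.76 [0.5333 0.2952 0.108 ]
[296.0, 162.8, 52.6, 64.0]
```

View pics/w0.png

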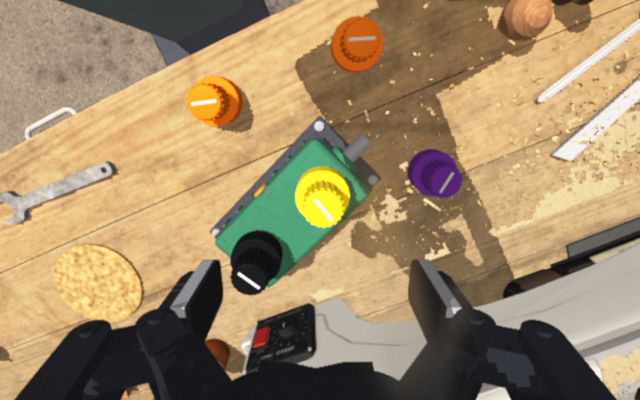

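The wrist picture shows the yellow knob at about (323,205), the black one at (250,272) and the mat at (98,283). The yellow and black points come out 108 mm apart against the given 104, and their midpoint agrees with the gearbox origin. I'll roll clockwise first to leave room for the turn, come down above the cap and measure again.

```bash
python3 -m inch '{"delta_pos":[[-0.26,0.09,0.2],[-0.26,0.09,0.4],[-0.26,0.09,0.6],[-0.26,0.09,0.75],[-0.26,0.09,0.75],[-0.26,0.09,0.75],[-0.26,0.09,0.75],[-0.26,0.09,0.75],[-0.26,0.09,0.75],[-0.26,0.09,0.75]],"roll":[0.333,0.333,0.333,0.333,0.333,0.333,0.333,0.333,0.333,0.333]}'
python3 - <<'E'
from h import *
s=r.get_state();print(s["time"],np.round(s["position"],4),np.round(s["joint_pos"],3),np.round(Ro.from_rotvec(s["eef_rot"]).as_matrix()[:2,:2],3))
im=save("wrist","w1")
for n in("yellow_cap_knob","black_cap_knob"):
 for k in range(2):
  for d in r.tip_of("wrist",n)[:2]: print(n,np.round(d["point"],1),round(d["conf"],2),np.round(at("wrist",d["point"],.106,s),4))
  if k==0: r.camera("wrist")
for d in r.regions_of("wrist","yellow_cap_knob")[:1]: print(d["rect"])
E
```

```text
time: 3.6
position: [0.5127, 0.1845, 0.1894]
eef_rot: [2.074, 2.359, 0.0]
wrist_force: [0.9, -0.4, 0.3]
gripper_width: 0.0856
finger_force: 0.0
3.6 [0.5127 0.1845 0.1894] [ 0.141  0.27   1.59  -0.     1.281  0.012] [[-0.128  0.992]
 [ 0.992  0.128]]
yellow_cap_knob [317.4 200.2] 0.86 [0.5148 0.1849 0.106 ]
yellow_cap_knob [317.4 201.7] 0.56 [0.515  0.1837 0.106 ]
black_cap_knob [389.9  38.1] 0.88 [0.5482 0.305  0.106 ]
black_cap_knob [345.8 313.1] 0.78 [0.5532 0.0847 0.106 ]
black_cap_knob [184.6  57.6] 0.91 [0.411  0.2752 0.106 ]
black_cap_knob [346.5 314.9] 0.86 [0.5542 0.0829 0.106 ]
[280.6, 153.4, 71.6, 80.4]
```

View pics/w1.png

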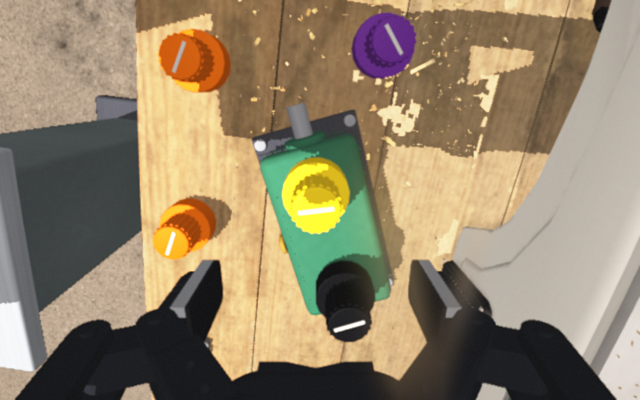

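```bash
python3 - <<'E'
from h import *
s=r.get_state()
for z in(.115,.12,.125):
  a,b=at("wrist",(299,213),z,s),at("wrist",(334,208.5),z,s); print(z,(a+b)/2,np.linalg.norm(b-a),np.degrees(np.arctan2(*(b-a)[1::-1])))
go((.515,.184,.108))
E
```

```text
0.115 [0.51495899 0.17904785 0.115     ] 0.026558491734151493 15.02021532167872
0.12 [0.51470826 0.18086066 0.12      ] 0.02598147412875611 15.020215321678712
0.125 [0.51445753 0.18267347 0.125     ] 0.025404456523360736 15.020215321678767
delta tool /0.08: [-0.004  0.026  1.015]
```

```bash
python3 -m inch '{"delta_pos":[[-0.01,0.03,0.3],[-0.01,0.03,0.6],[-0.01,0.03,0.85],[-0.01,0.03,1.0],[-0.01,0.03,1.0],[-0.01,0.03,1.0]],"roll":[0,0,0,0,0,0]}' && python3 -m inch '{"delta_pos":[[0,0,0],[0,0,0],[0,0,0],[0,0,0],[0,0,0],[0,0,0],[0,0,0],[0,0,0]],"roll":[0,0,0,0,0,0,0,0]}' 0 40
python3 - <<'E'
from h import *
s=r.get_state();print(r.tips_ahead,s["position"],s["moment"]);save("wrist","w2")
E
```

```text
time: 4.6
position: [0.5158, 0.1836, 0.1097]
eef_rot: [2.078, 2.355, 0.001]
wrist_force: [0.2, 1.0, 0.8]
gripper_width: 0.0856
finger_force: 0.0
time: 5.4
position: [0.5155, 0.1843, 0.1121]
eef_rot: [2.077, 2.355, 0.004]
wrist_force: [-7.8, 0.3, 16.5]
gripper_width: 0.0001
finger_force: 8.4
0.017 [0.5154893  0.18430657 0.112076  ] [ 0.18379148  1.19688706 -0.01550374]
```

View pics/w2.png

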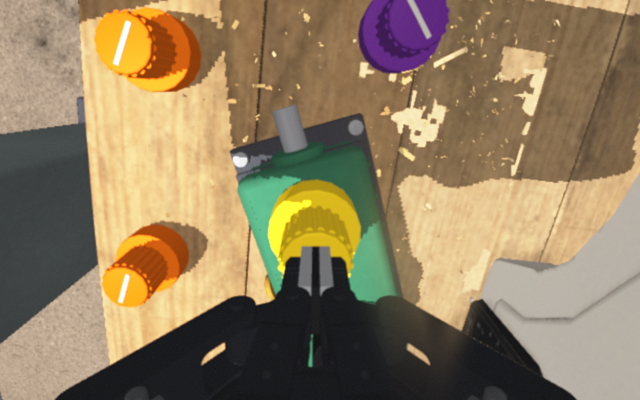

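The fingers shut to zero with about 16 N of upward force, so they missed the knob or are resting on it. I'll triangulate the knob from the views I have before moving.

```bash
python3 - <<'E'
from h import *
s=r.get_state()
p=r.camera_params("wrist");T=np.linalg.inv(np.array(p["tool_from_camera"]));K=np.array(p["mtx"])
for d in((0,0,.017),(0,0,0),(.011,0,.017),(-.011,0,.017)):
  c=T@[*d,1];u=K@(c[:3]/c[2]);print("tip px",d,u[:2].round())
r.camera("wrist")
d=r.tip_of("wrist","yellow_cap_knob");print([(x["point"],x["conf"]) for x in d])
R=lambda v:Ro.from_rotvec(v)
obs=[((322.9,202.2),dict(position=np.array([.491,.1856,.2489]),eef_rot=np.array([-.627,-3.077,-.001]))),
((317.4,200.9),dict(position=np.array([.5127,.1845,.1894]),eef_rot=np.array([2.074,2.359,0])))]
if d: obs.append((d[0]["point"],s))
def lsq(L):
  A=np.zeros((3,3));b=np.zeros(3)
  for o,v in L:
    v=v/np.linalg.norm(v);P=np.eye(3)-np.outer(v,v);A+=P;b+=P@o
  return np.linalg.solve(A,b)
L=[ray("wrist",u,q) for u,q in obs]
print("wrist tri",lsq(L),lsq(L[:2]))
print("all",lsq(L+[ray("top",(264.4,190)),ray("scene",(271,168.5))]))
for z in(.08,.09,.1,.11,.12): print(z,[np.round(at("wrist",u,z,q)[:2],4) for u,q in obs])
E
```

```text
tip px (0, 0, 0.017) [314. 236.]
tip px (0, 0, 0) [314. 250.]
tip px (0.011, 0, 0.017) [314. 219.]
tip px (-0.011, 0, 0.017) [314. 253.]
[([318.1, 249.4], 0.87)]
wrist tri [0.51544294 0.18383506 0.10667955] [0.5147296  0.18400513 0.10388933]
all [0.51195291 0.18625162 0.11556372]
0.08 [array([0.522 , 0.1818]), array([0.5162, 0.1758]), array([0.5198, 0.1687])]
0.09 [array([0.5188, 0.1829]), array([0.5157, 0.179 ]), array([0.519 , 0.1737])]
0.1 [array([0.5156, 0.184 ]), array([0.5152, 0.1823]), array([0.5183, 0.1787])]
0.11 [array([0.5125, 0.185 ]), array([0.5147, 0.1856]), array([0.5175, 0.1837])]
0.12 [array([0.5093, 0.1861]), array([0.5142, 0.1889]), array([0.5168, 0.1887])]
```

```bash
python3 - <<'E'
from h import *
im=r.camera("wrist"); cv2.imwrite("pics/c3.png",cv2.resize(im[160:310,230:410],(720,600),interpolation=2)[:,:,::-1])
E
```

```text
(no output)
```

View pics/c3.png

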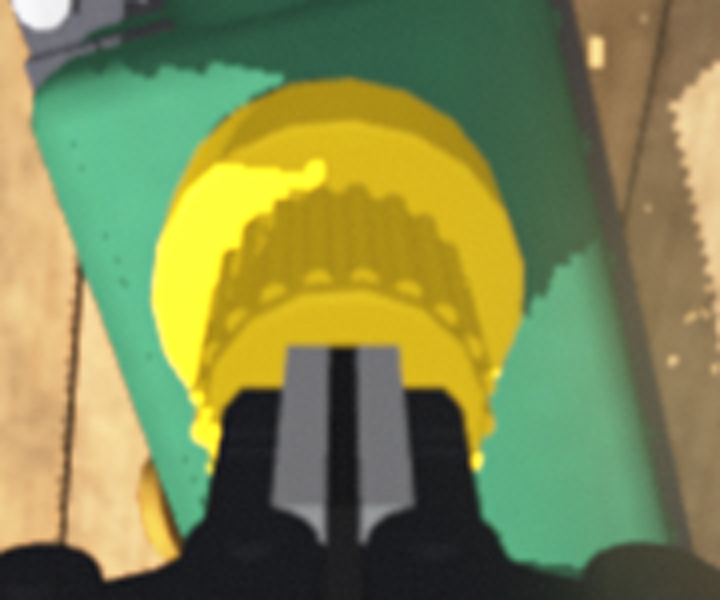

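The crop shows the shut fingertips resting on the knob's top. The knob top does measure about 0.122 m, so the fingertips sit about 10 mm behind the TCP, not 17 mm ahead. The open-finger scale in the earlier picture agrees. I'll lift, open, and go about 30 mm lower.

```bash
python3 -m inch '{"delta_pos":[[0,0,-0.4],[0,0,-0.4]],"roll":[0,0]}' && python3 -m inch '{"delta_pos":[[0,0,0],[0,0,0],[0,0,0],[0,0,0],[0,0,0],[0,0,0],[0,0,0]],"roll":[0,0,0,0,0,0,0]}' 1 && python3 -m inch '{"delta_pos":[[0,0,0.3],[0,0,0.5],[0,0,0.65],[0,0,0.77],[0,0,0.77],[0,0,0.77]],"roll":[0,0,0,0,0,0]}'
python3 - <<'E'
from h import *
s=r.get_state();print(s["position"]);save("wrist","w4")
print([(d["point"],at("wrist",d["point"],.106,s)) for d in r.tip_of("wrist","yellow_cap_knob")])
E
```

```text
time: 5.8
position: [0.5179, 0.1841, 0.1452]
eef_rot: [2.075, 2.352, 0.009]
wrist_force: [0.4, -0.5, -0.3]
gripper_width: 0.0001
finger_force: 0.0
time: 6.5
position: [0.5153, 0.1836, 0.1411]
eef_rot: [-2.078, -2.356, 0.0]
wrist_force: [0.4, 0.0, -0.4]
gripper_width: 0.0853
finger_force: 0.0
time: 7.1
position: [0.5156, 0.1837, 0.0798]
eef_rot: [2.078, 2.356, 0.0]
wrist_force: [-0.2, -0.0, 0.3]
gripper_width: 0.0854
finger_force: 0.0
[0.51562964 0.18365181 0.0798445 ]
[([315.7, 279.2], array([0.51651339, 0.18199408, 0.106     ]))]
```

View pics/w4.png

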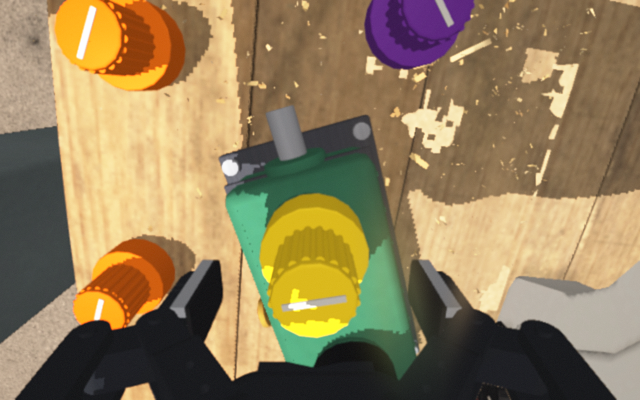

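The knob top is at (315,300), centred between the open fingers, whose tips are now about 10 mm below it. Closing.

```bash
python3 -m inch '{"delta_pos":[[0,0,0],[0,0,0],[0,0,0],[0,0,0],[0,0,0],[0,0,0],[0,0,0]],"roll":[0,0,0,0,0,0,0]}' 0 50
```

```text
time: 7.9
position: [0.5155, 0.1836, 0.0801]
eef_rot: [2.078, 2.356, 0.001]
wrist_force: [-1.9, -1.0, 6.7]
gripper_width: 0.0348
finger_force: 49.8
```

```bash
python3 -m inch '{"delta_pos":[[0,0,0],[0,0,0],[0,0,0],[0,0,0],[0,0,0],[0,0,0],[0,0,0],[0,0,0],[0,0,0],[0,0,0],[0,0,0],[0,0,0],[0,0,0]],"roll":[-0.04,-0.08,-0.12,-0.16,-0.2,-0.25,-0.3,-0.35,-0.4,-0.45,-0.49,-0.51,-0.51]}'
python3 - <<'E'
from h import *
s=r.get_state();print(np.round(s["moment"],2),np.round(s["joint_pos"],3),np.round(Ro.from_rotvec(s["eef_rot"]).as_matrix()[:2,:2],3));save("wrist","w5")
E
```

```text
time: 9.2
position: [0.5158, 0.1839, 0.0801]
eef_rot: [-0.246, 3.131, 0.001]
wrist_force: [-0.5, 1.1, 6.0]
gripper_width: 0.0349
finger_force: 49.9
[ 0.22  0.18 -0.01] [ 1.390e-01  3.840e-01  1.722e+00  1.000e-03  1.035e+00 -1.589e+00] [[-0.988 -0.156]
 [-0.156  0.988]]
```

View pics/w5.png

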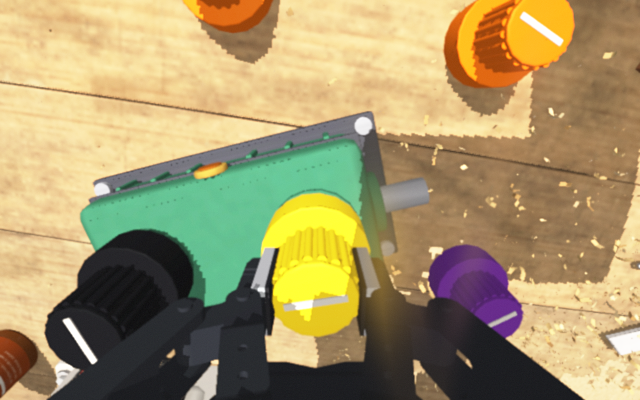

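The white line kept its place in the gripper, still near (315,300), so the cap turned the full 92° without slip. Now a gentle lift, watching the force.

```bash
python3 -m inch '{"delta_pos":[[0,0,-0.03],[0,0,-0.06],[0,0,-0.09],[0,0,-0.12],[0,0,-0.12]],"roll":[0,0,0,0,0]}'
```

```text
time: 9.75
position: [0.5156, 0.1836, 0.0895]
eef_rot: [-0.245, 3.132, -0.0]
wrist_force: [-0.3, 0.3, -0.1]
gripper_width: 0.0347
finger_force: 49.8
```

It came free with almost no force. Lift clear, then measure the mat.

```bash
python3 -m inch '{"delta_pos":[[0,0,-0.15],[0,0,-0.35],[0,0,-0.6],[0,0,-0.9],[0,0,-0.9]],"roll":[0,0,0,0,0]}'
python3 - <<'E'
from h import *
q=dict(position=np.array([.491,.1856,.2489]),eef_rot=np.array([-.627,-3.077,-.001]))
print("mat from w0",at("wrist",(98,283),.005,q))
r.camera("top");r.camera("scene")
for c in("top","scene"):
  for d in r.regions_of(c,"mat_top")[:1]:
    x,y,w,h=d["rect"];print(c,d["rect"],at(c,(x+w/2,y+h/2),.005))
go((.53,-.17,.16))
E
```

```text
time: 10.25
position: [0.5178, 0.184, 0.1653]
eef_rot: [-0.245, 3.125, 0.001]
wrist_force: [0.0, 0.0, -0.3]
gripper_width: 0.0344
finger_force: 49.8
mat from w0 [ 0.53234787 -0.17305134  0.005     ]
top [370.8, 163.1, 43.8, 43.5] [ 0.53303593 -0.17204412  0.005     ]
scene [359.5, 232.3, 52.7, 39.7] [ 0.53253306 -0.17434426  0.005     ]
delta tool /0.08: [ 0.497 -4.395  0.005]
```

The three cameras agree on the mat at (0.5325, -0.173).

```bash
python3 -m inch '{"delta_pos":[[0.03,-0.3,-0.05],[0.06,-0.6,-0.1],[0.1,-0.88,-0.1]],"roll":[0,0,0]}'
python3 -m inch '{"delta_pos":[[0.05,-0.4,0],[0.1,-0.88,0]],"roll":[0,0]}'
python3 -m inch '{"delta_pos":[[0.05,-0.4,0],[0.1,-0.88,0]],"roll":[0,0]}'
python3 -m inch '{"delta_pos":[[0.05,-0.4,0],[0.1,-0.88,0]],"roll":[0,0]}'
python3 -m inch '{"delta_pos":[[0.03,-0.3,0],[0.06,-0.6,0],[0.08,-0.8,0],[0.1,-0.89,0],[0.1,-0.89,0],[0.1,-0.89,0]],"roll":[0,0,0,0,0,0]}'
python3 - <<'E'
from h import *
s=r.get_state();print(np.round(s["joint_pos"],2));save("wrist","w6")
for d in r.tip_of("wrist","mat_top"): print(d["point"],at("wrist",d["point"],.005,s))
for d in r.tip_of("wrist","yellow_cap_knob"): print(d["point"],d["conf"])
go((.5325,-.173,.08))
E
```

```text
time: 10.75
position: [0.5179, 0.1121, 0.1684]
eef_rot: [0.246, -3.13, 0.0]
wrist_force: [1.2, 0.8, -0.2]
gripper_width: 0.0347
finger_force: 50.0
time: 10.95
position: [0.5205, 0.0417, 0.1679]
eef_rot: [0.247, -3.129, -0.001]
wrist_force: [-0.0, -0.6, -0.6]
gripper_width: 0.0349
finger_force: 50.0
time: 11.15
position: [0.5235, -0.0294, 0.1679]
eef_rot: [0.246, -3.13, -0.002]
wrist_force: [0.3, -0.9, -1.8]
gripper_width: 0.035
finger_force: 50.0
time: 11.35
position: [0.5266, -0.1002, 0.1678]
eef_rot: [0.245, -3.13, -0.002]
wrist_force: [-0.0, 0.3, -1.3]
gripper_width: 0.0349
finger_force: 50.0
time: 11.95
position: [0.5305, -0.1701, 0.1689]
eef_rot: [0.246, -3.131, -0.002]
wrist_force: [-0.3, 0.8, -0.2]
gripper_width: 0.0344
finger_force: 50.0
[-0.51  0.31  1.59  0.    1.25 -2.24]
[308.7, 177.9] [ 0.53395448 -0.17652195  0.005     ]
[631.1, 284.5] [0.60172381 0.22165027 0.005     ]
[315.4, 279.3] 0.84
delta tool /0.08: [-0.015 -0.041  1.116]
```

View pics/w6.png

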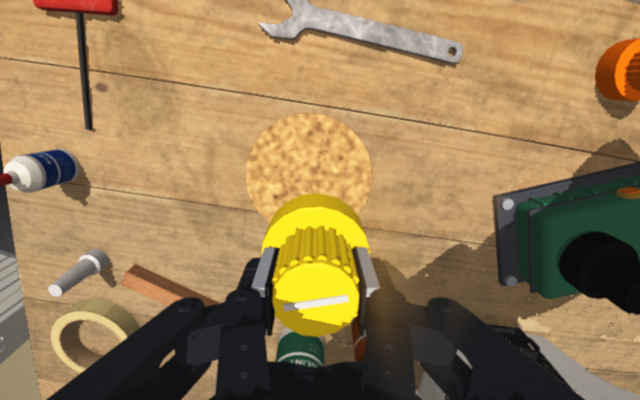

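The cap is held upright, with the mat centre at (309,178), right under the tool. Lowering: contact is expected at TCP z of about 0.025.

```bash
python3 -m inch '{"delta_pos":[[-0.01,-0.02,0.3],[-0.02,-0.05,0.6],[-0.02,-0.05,0.9],[-0.02,-0.05,1.0]],"roll":[0,0,0,0]}'
python3 -m inch '{"delta_pos":[[0,0,0.25],[0,0,0.45],[0,0,0.6],[0,0,0.68],[0,0,0.7],[0,0,0.7]],"roll":[0,0,0,0,0,0]}'
```

```text
time: 12.5
position: [0.5315, -0.1732, 0.087]
eef_rot: [0.246, -3.128, -0.004]
wrist_force: [0.3, 0.4, -0.9]
gripper_width: 0.0346
finger_force: 50.0
time: 13.1
position: [0.5333, -0.1749, 0.0336]
eef_rot: [-0.245, 3.132, -0.0]
wrist_force: [-0.1, -1.0, -0.8]
gripper_width: 0.0345
finger_force: 50.0
```

```bash
python3 -m inch '{"delta_pos":[[0,0,0.03],[0,0,0.05],[0,0,0.07],[0,0,0.07],[0,0,0.07]],"roll":[0,0,0,0,0]}'
```

```text
time: 13.6
position: [0.5329, -0.1749, 0.0276]
eef_rot: [0.245, -3.132, -0.0]
wrist_force: [1.1, -0.4, -0.9]
gripper_width: 0.0347
finger_force: 50.0
```

```bash
python3 -m inch '{"delta_pos":[[0,0,0.013],[0,0,0.025],[0,0,0.038],[0,0,0.038],[0,0,0.038]],"roll":[0,0,0,0,0]}'
```

```text
time: 14.1
position: [0.5329, -0.1748, 0.0245]
eef_rot: [0.245, -3.132, -0.0]
wrist_force: [1.1, 1.2, -1.2]
gripper_width: 0.0345
finger_force: 50.0
```

```bash
python3 -m inch '{"delta_pos":[[0,0,0.013],[0,0,0.025],[0,0,0.025],[0,0,0.025]],"roll":[0,0,0,0]}'
```

```text
time: 14.5
position: [0.5329, -0.1748, 0.0225]
eef_rot: [0.245, -3.132, -0.0]
wrist_force: [0.5, 0.6, -0.5]
gripper_width: 0.0351
finger_force: 50.0
```

```bash
python3 -m inch '{"delta_pos":[[0,0,0.013],[0,0,0.025],[0,0,0.025],[0,0,0.025]],"roll":[0,0,0,0]}'
```

```text
time: 14.9
position: [0.5329, -0.1748, 0.0205]
eef_rot: [0.245, -3.132, -0.0]
wrist_force: [0.3, -0.1, -1.3]
gripper_width: 0.035
finger_force: 50.0
```

```bash
python3 - <<'E'
from h import *
s=r.get_state();save("wrist","w7");save("scene","s7")
for d in r.regions_of("wrist","yellow_cap_knob")[:1]: print(d["rect"])
for d in r.tip_of("scene","yellow_cap_knob"): print(d["point"],d["conf"],at("scene",d["point"],.051))
E
```

```text
[263.5, 191.4, 107.4, 145.3]
[387.6, 236.5] 0.8 [ 0.54366036 -0.16632129  0.051     ]
```

```bash
python3 -m inch '{"delta_pos":[[0,0,0.013],[0,0,0.025],[0,0,0.025],[0,0,0.025]],"roll":[0,0,0,0]}'
```

```text
time: 15.5
position: [0.5331, -0.1749, 0.0191]
eef_rot: [-0.245, 3.132, -0.0]
wrist_force: [-1.2, 0.7, 6.1]
gripper_width: 0.0351
finger_force: 50.4
```

Contact, at 6 N. Release and rise.

```bash
python3 -m inch '{"delta_pos":[[0,0,0],[0,0,0],[0,0,0],[0,0,0],[0,0,0],[0,0,0],[0,0,0],[0,0,0]],"roll":[0,0,0,0,0,0,0,0]}' 1
python3 -m inch '{"delta_pos":[[0,0,-0.1],[0,0,-0.3],[0,0,-0.6],[0,0,-1],[0,0,-1]],"roll":[0,0,0,0,0]}'
python3 -m inch '{"delta_pos":[[0,0,-0.4],[0,0,-0.8],[0,0,-1],[0,0,-1],[0,0,-1]],"roll":[0,0,0,0,0]}'
python3 - <<'E'
from h import *
s=r.get_state();w=save("wrist","w8");t=save("scene","s8")
print([(d["point"],at("wrist",d["point"],.051,s)) for d in r.tip_of("wrist","yellow_cap_knob")])
cv2.imwrite("pics/fin.png",np.hstack([cv2.resize(w,(400,300)),cv2.resize(t[130:310,220:460],(400,300))])[:,:,::-1])
E
```

```text
time: 16.3
position: [0.533, -0.1748, 0.0186]
eef_rot: [0.245, -3.132, 0.0]
wrist_force: [0.3, 0.3, -0.7]
gripper_width: 0.0855
finger_force: 0.0
time: 16.8
position: [0.5359, -0.1764, 0.1036]
eef_rot: [-0.245, 3.125, -0.008]
wrist_force: [0.4, -0.2, 0.8]
gripper_width: 0.0854
finger_force: 0.0
time: 17.3
position: [0.5326, -0.1746, 0.178]
eef_rot: [0.245, -3.132, -0.0]
wrist_force: [0.5, 0.2, -0.8]
gripper_width: 0.0854
finger_force: 0.0
[([317.4, 181.9], array([ 0.52917221, -0.17358566,  0.051     ]))]
```

View pics/fin.png

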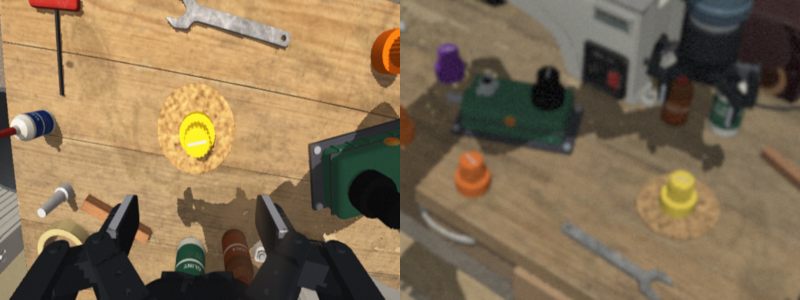

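The cap stands upright in the middle of the mat, at (197,135) in the left half and (680,195) in the right. The yellow neck is bare, the black cap is still in place and the gripper is clear. Handing in.

```bash
python3 -c "
from station import r
print(r.sign_off())"
```

```text
the job is handed in; nothing more can be done
None
```

The yellow cap was unscrewed by a 92° anticlockwise turn, lifted straight off and left standing upright near the centre of the cork mat; the black cap was left alone. The job was handed in at about 17 s of the 42 s allowed, after a first grasp that closed on top of the knob (about 17 N) and was redone lower.

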